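# Close up the sample racks in a magazine and lock its keeper

### The job

The sample racks standing in the rack magazine have to be secured. With a closed fingertip, gently push the keeper's knob along its L-shaped slot until the racks are closed up against the end stop and the knob stands at the corner, then push it sideways, fully home in the locking notch, and take the hand away. Only push the knob, do not grip it; do not touch or lift the racks themselves, and leave the scanner, the bottle and the empty rack on the bench where they are.

Things in the scene. Friction and masses are not known exactly. Their poses are not given: they have to be found in the camera images.
- magazine: rack magazine, fixed to the bench: grey base 260 x 212 mm with an aluminium lane and a rail along one side. Origin: centre of the underside, on the bench; z up; +x is the direction in which the racks are closed up; +y points from the lane to the rail's outer side (the robot's side). Lane: y -97 to +36.5 mm, floor at z 10 mm. Rail: y 36.5 to 103, x -128 to +128, flat top at z 56 mm
- slot_start (a point): start of the L-shaped slot (13 mm wide) in the rail's top, 56 mm above the bench: x -98, y 76 mm in the magazine's frame. The long leg runs from here in +x, 105 mm, to the corner; there the notch leaves it at right angles in -y (towards the lane), 18 mm long. All lengths are of the knob's axis
- corner (a point): the slot's corner, on top of the rail: x +7, y 76 mm in the magazine's frame; the knob's axis stands here with keeper_run 0.105 and keeper_lock 0
- notch_end (a point): where the knob's axis stands when locked, on top of the rail: x +7, y 58 mm in the magazine's frame
- knob (a point): centre of the top of the keeper's upright black knob, 94 mm above the bench. Knob 32 mm in diameter from 71 to 90 mm above the bench, narrower above and below, on a steel saddle 36 x 36 mm with its top at 64 mm. The rail top is free on its -x and +y sides (magazine's axes): a fingertip 70 to 75 mm above the bench can push it from there
- paddle (a point): middle of the keeper's paddle face, 36 mm above the bench, 12 mm ahead (+x) of the knob's axis, facing the racks. Knob, a bar over the lane (24 mm wide, top at 62 mm, running from the saddle in the magazine's -y) and the paddle (100 mm wide) are one captive part, the keeper, that cannot turn or be lifted
- keeper_run (a joint): travel of the keeper along the long leg in m: 0 at slot_start, 0.105 at the corner, a hard stop. About 1.5 N of friction plus the racks' drag, up to 6 N in all; it stays where it is left
- keeper_lock (a joint): travel of the keeper into the notch (magazine's -y) in m: 0 in the long leg, 0.018 at the notch's end, a hard stop. It moves only with the knob at the corner (keeper_run within 1.5 mm of 0.105; the edge there is rounded by 3 mm). About 2 N of friction, plus rubbing on the racks; it stays where it is left
- end_stop (a point): foot of the end stop's inner face, middle of the lane, 10 mm above the bench: x +117, y -30 mm in the magazine's frame. Closed up, the four racks reach 96 mm back from it
- rack_c0: loose grey five-place tube rack with four uncapped tubes, 24 (its x) x 129 (its y) x 58 mm, about 108 to 112 mm high with its tubes; stands upright across the lane on its floor, in any of the four places, with gaps between the racks. Origin: centre of its underside, 10 mm above the bench
- rack_o1: loose grey five-place tube rack with five tubes with caps, 24 (its x) x 129 (its y) x 58 mm, about 108 to 112 mm high with its tubes; stands upright across the lane on its floor, in any of the four places, with gaps between the racks. Origin: centre of its underside, 10 mm above the bench
- rack_c1: loose grey five-place tube rack with uncapped tubes, 24 (its x) x 129 (its y) x 58 mm, about 108 to 112 mm high with its tubes; stands upright across the lane on its floor, in any of the four places, with gaps between the racks. Origin: centre of its underside, 10 mm above the bench
- rack_c2: loose grey five-place tube rack with uncapped tubes, 24 (its x) x 129 (its y) x 58 mm, about 108 to 112 mm high with its tubes; stands upright across the lane on its floor, in any of the four places, with gaps between the racks. Origin: centre of its underside, 10 mm above the bench
- scanner: bystander: loose dark-blue barcode scanner, 64 x 172 x 36 mm, lying on the bench at the right; origin at the centre of its underside
- bottle: bystander: loose dropper bottle, 40 mm in diameter, 108 mm high, standing at the left; origin at the centre of its underside
- empty_rack: bystander: loose empty grey five-place rack, 24 x 129 x 58 mm, standing on the bench at the left; origin at the centre of its underside
Things that resemble listed ones, but are neither listed nor needed, are in the scene too. What is shaped like the rack_o1 but yellow is not meant.

How it is judged:
By the outcome, as a careful person would: the job done as asked, in the order asked, and still so for the second after the job is handed in, with the robot touching nothing.
It also fails if it takes over 42 s, if anything falls off the work surface, if the arm or the gripper's body presses on something with over 40 N, if the wrist force passes 120 N, or if a joint passes its speed limit or range.

### The arm

A 6-joint arm with a two-finger parallel gripper is mounted at the origin on a cart in front of the work surface, level with it; the furniture and walls round the work are solid. World frame = base frame: x ahead of the robot, y to its left, z up, the work surface at z = 0. Lengths are in m, angles in degrees, forces in N, time in s.
With the tool pointing down it reaches from about 0.4 to 0.825 m from the base axis. Payload 7 kg.
Tool frame: the origin (TCP) lies midway between the tips of the shut fingers; the grasp point (between the pads) lies r.pinch_z behind it (r.pinch_z is the distance from the TCP to the grasp point, in m); z points along the fingers, y is the line along which they close (so a half turn about z gives the same grasp; the last joint's range is limited). The gripper opens to 88 mm and grips with 3 to 60 N. Pads are 19 mm wide; open, the fingers measure 130 mm over their backs; the gripper's body (78 mm by 193 mm) begins 47 mm behind the grasp point.
Start: joints at [79.819, 20.546, 0.682, 0, -70.136, -16.507], TCP at [0.303, 0.603, 0.227] pointing down, gripper open.
Joint ranges: [-176.03, 176.03], [-82.01, 121.73], [-58.28, 71.71], [-173.87, 95.51], [-174.79, -0.11], [-173.66, 173.66]. Speed limits (degrees/s): [136.94, 136.94, 172.46, 180, 180, 180].

### API

Orientations are given as [roll, pitch, yaw] about the fixed x, y, z axes, in that order (R = Rz(yaw) Ry(pitch) Rx(roll)).
In Python, from plant import r, optics, job gives the robot as it stands.
- The arm moves only by the shell command python3 -m crank 'ROWS' [FORCE]. ROWS is JSON, a list of rows, each an object with "xyz": the shift along the tool's x, y, z in units of 30 mm (1.0 is 30 mm), a list of three; "delta_rot": the turn, a rotation vector about the tool's x, y, z in degrees, a list of three; "claw": the closure, from 0 (fully open) to 1 (shut). A call has 1 to 20 rows; each row is the pose to reach, as a shift and turn from the pose commanded when the call began, along the tool's axes at that moment; what a row does not reach only later rows make up. A row lasts 1/8 s, in which the tool goes at most 62.5 mm and 10.7 degrees, less where a joint would pass 70% of its speed; a pose out of reach is approached as far as the arm can. A call with a gripper value outside its range is refused whole. The fingers move at their own pace and stop on an object; FORCE is the grip in N (left out, the last holds). Time passes only in rows, so rows that repeat a pose let the fingers close. It gives the time, the measured TCP pose, the force, the opening and the grip force at its end, in the units of the state.
- r.get_state(): the state, without advancing time (a new reading comes with each control period).
- optics.capture(name): name is "scene" or "top" or "wrist"; returns a dict with "img" (420x560x3 uint8, blue, green, red), "fovy" (degrees; the focal length in pixels is half the picture's height over the tangent of half this angle, whatever the lens; pixels are square), "cx", "cy" (the principal point, pixels), "eye" and "rotation" of the camera in the world; the wrist camera has in their place "hand_eye" (4x4, takes a point from camera to tool coordinates, whose origin is the TCP and whose axes are the flange's). Camera axes: x right, y up, looking along -z (the intrinsics and any distortion apply to the point x, -y, -z); pixel columns grow to the right and rows downward; lengths in m; the calibration is good to about 2 mm. The wrist camera is an equidistant fisheye: a pixel r from the principal point sees the ray r / f radians off the axis. A picture is of the moment at which its call begins: read the wrist's pose just before it. There is no depth.
- job.close_job(): hands the job in; it is judged then, once.
The state is a dict: "time_s": time; "joints": joint angles; "qd": joint speeds; "joint_torque": joint torques, N m; "tcp_pos": TCP position; "eef_rot": TCP orientation; "contact_force": force on the tool from outside, world axes, zero at the start; "moment": the same for the moment, N m; "gripper_width": finger opening in m; "gripper_force": force on a finger pad.
Only numpy, scipy, OpenCV 4.12 (cv2) and the standard library are available. Lean on these libraries where they do the work, as an engineer would, in place of code of your own. Each camera call takes 0.05 s, during which the arm holds its last target. There are 200 camera calls.

## Working session

There is one attempt and no reset: what is moved stays moved. The work goes in short steps, Python scripts to look and compute and a shell command to move; the robot and the scene stay as the last step left them, time stands still between calls to the robot, and variables do not carry over. Pictures are saved under pics/ and viewed, at most 10 in all, crops included, and the job is handed in when it is done.

```bash
ls; mkdir -p pics
python3 - <<'E'
from plant import r, optics, job
import cv2
s=r.get_state(); print({k:s[k] for k in("time_s","tcp_pos","eef_rot","gripper_width","contact_force")}, r.pinch_z)
for n in("scene","top"):
    c=optics.capture(n); cv2.imwrite(f"pics/{n}0.png",c["img"]); print(n,{k:c[k] for k in c if k!="img"})
E
```

```text
pics
{'time_s': 0.0, 'tcp_pos': array([0.30295029, 0.60265881, 0.22561719]), 'eef_rot': array([ 1.79906387e+02, -6.73382757e-03, -2.66956876e+01]), 'gripper_width': 0.08782745255325677, 'contact_force': array([-0.49450084,  0.16311929, -0.06225236])} 0.0188
scene {'fovy': 57.075309945834725, 'cx': 283.14381808457085, 'cy': 202.95673848240625, 'eye': array([-0.14177741, -0.41644212,  0.68063113]), 'rotation': array([ 55.58255198,   1.22568454, -58.35118082])}
top {'fovy': 48.31680201149507, 'cx': 279.5697490637657, 'cy': 205.2239087376147, 'eye': array([0.41584914, 0.07641028, 1.34228501]), 'rotation': array([  7.5591136 ,  -0.28426758, -89.20239177])}
```

View pics/scene0.png

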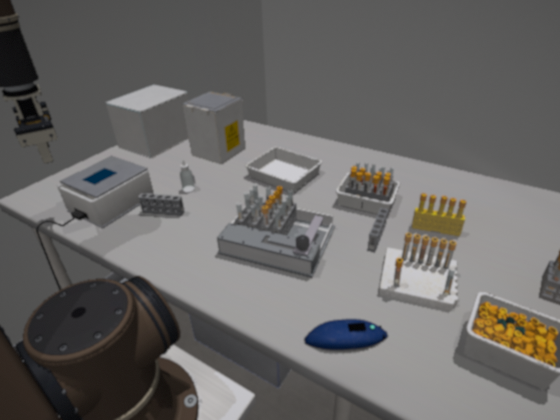

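View pics/top0.png

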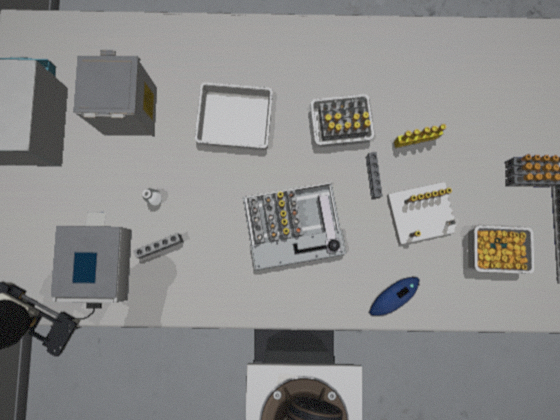

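The top view shows the magazine at about (295,228), with its racks at the left (250-300, 190-240) and the black knob at (333,244). The scene view has the knob at (302,242). Knob look-alikes in the top view are the bottle cap at (148,194), the dark slot at (315,247), the scanner window at (403,293) and the loose tube caps at (416,234) and (450,223). Only (333,244) stands on the rail's slot. I'll check it in a close crop.

```bash
cat > h.py <<'E'
import numpy as np, cv2
from scipy.spatial.transform import Rotation as R
def ray(c,u,v):
    f=c["img"].shape[0]/2/np.tan(np.radians(c["fovy"]/2))
    d=R.from_euler("xyz",c["rotation"],degrees=True).apply([(u-c["cx"])/f,-(v-c["cy"])/f,-1])
    return np.array(c["eye"]),d
def onplane(c,u,v,z):
    o,d=ray(c,u,v); return o+d*(z-o[2])/d[2]
def proj(c,p):
    f=c["img"].shape[0]/2/np.tan(np.radians(c["fovy"]/2))
    q=R.from_euler("xyz",c["rotation"],degrees=True).inv().apply(np.array(p)-c["eye"])
    return c["cx"]-f*q[0]/q[2], c["cy"]+f*q[1]/q[2]
def tri(a,b):
    (o1,d1),(o2,d2)=a,b; A=np.c_[d1,-d2]; t=np.linalg.lstsq(A,o2-o1,rcond=None)[0]
    p,q=o1+t[0]*d1,o2+t[1]*d2; return (p+q)/2,np.linalg.norm(p-q)
E
python3 - <<'E'
from plant import optics
import pickle
from h import *
T=optics.capture("top"); S=optics.capture("scene"); pickle.dump((T,S),open("c0.pkl","wb"))
a=cv2.resize(T["img"][175:280,235:355],None,fx=5,fy=5,interpolation=cv2.INTER_CUBIC)
cv2.imwrite("pics/crop_top.png",a)
b=cv2.resize(S["img"][180:275,210:345],None,fx=5,fy=5,interpolation=cv2.INTER_CUBIC)
cv2.imwrite("pics/crop_scene.png",b)
for n,c,(y0,y1,x0,x1),th in(("T",T,(230,258,322,346),70),("S",S,(228,256,288,318),70)):
    g=c["img"][y0:y1,x0:x1].max(2); m=(g<th).astype(np.uint8)
    k=cv2.connectedComponentsWithStats(m)
    print(n,[(st[4],st[:4]+[x0,y0,0,0],ce+[x0,y0]) for st,ce in zip(k[2],k[3]) if st[4]>15])
E
```

```text
T [(np.int32(568), array([322, 230,  24,  28]), array([333.80457746, 243.15669014])), (np.int32(104), array([322, 240,  18,  12]), array([331.83653846, 245.375     ]))]
S [(np.int32(701), array([288, 228,  30,  28]), array([302.52211127, 241.07703281])), (np.int32(136), array([297, 237,  12,  14]), array([302.07352941, 243.38970588]))]
```

View pics/crop_top.png

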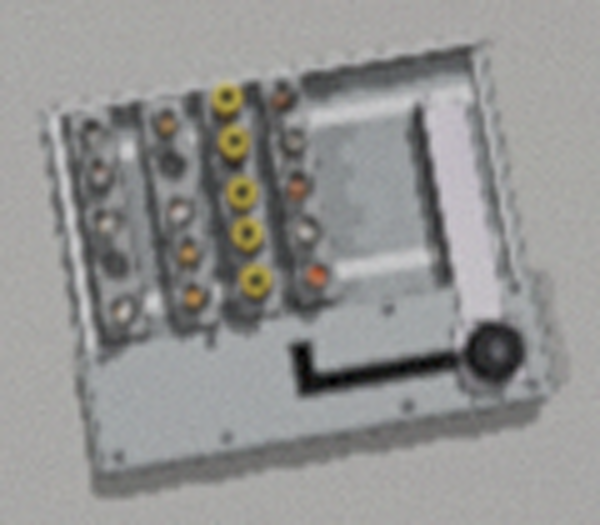

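View pics/crop_scene.png

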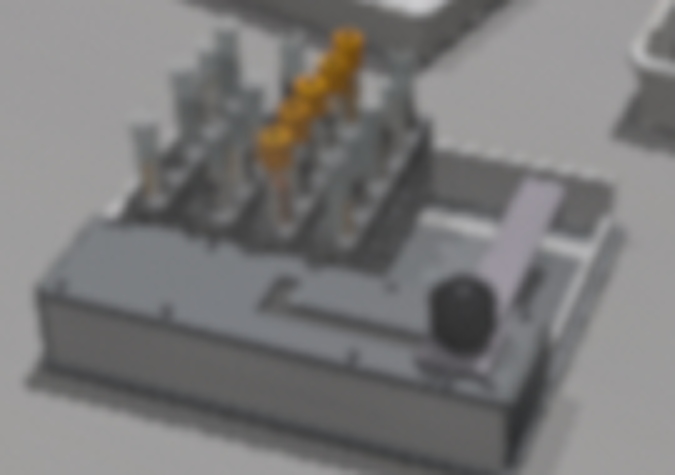

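The crop confirms the knob: a round black top at crop (494,351), image (333.8,245.2), at the start of the L slot. The corner is near crop (305,382), and the notch points to the lane. Next I measure the knob, the corner and the yaw.

Run:
```python
import pickle
from h import *
T,S=pickle.load(open("c0.pkl","rb"))
g=cv2.resize(T["img"][175:280,235:355],None,fx=5,fy=5,interpolation=cv2.INTER_CUBIC).max(2)
W=lambda x,y,z:onplane(T,235+(x+.5)/5-.5,175+(y+.5)/5-.5,z)
m=g<85
leg=np.argwhere(m[340:410,325:450])[:,::-1]+[325,340]
# restrict: centre per column
cols=[(x,leg[leg[:,0]==x][:,1].mean(),np.ptp(leg[leg[:,0]==x][:,1])) for x in range(325,450,5)]
print([ (a,round(float(b),1),int(c)) for a,b,c in cols][::4])
P=np.array([W(a,b,.056) for a,b,_ in cols]); vx=cv2.fitLine(P[:,:2].astype(np.float32),cv2.DIST_HUBER,0,.01,.01).ravel()
d=vx[:2]*np.sign(vx[1]); print("leg dir yaw",np.degrees(np.arctan2(d[1],d[0])))
sl=np.argwhere(m[335:410,280:330])[:,::-1]+[280,335]
n=sl[sl[:,1]<368]; nx=[(n[n[:,1]==y][:,0].mean(),y) for y in np.unique(n[:,1])]; print("notch",nx[::6],"left edge",sl[:,0].min())
u=np.r_[d,0]; v=np.r_[-d[1],d[0],0]
q=vx[2:4]
N=np.mean([W(a,b,.056)[:2] for a,b in nx if 350<b<368],0)
corner=q+d*((N-q)@d); print("corner",corner,"slot_start",corner-.105*d)
# knob
c,r=cv2.minEnclosingCircle((np.argwhere(m[310:395,455:535])[:,::-1]+[455,310]).astype(np.float32)); print("knob px",c,r)
k=W(*c,.088); print("knob top view z.088",k, "z.082",W(*c,.082))
ks=(S["img"][228:256,288:318].max(2)<70).astype(np.uint8); 
mm=np.argwhere(ks)[:,::-1]+[288,228]; cs=mm.mean(0)
print("scene",cs); print("tri",tri(ray(T,235+c[0]/5,175+c[1]/5),ray(S,*cs)))
print("radius mm",np.linalg.norm(W(c[0]+r,c[1],.088)-k)*1000)
mag=corner-np.array([.007*d[0],.007*d[1]])-.076*v[:2]; print("mag",mag)
# check: rail front corners
for x,y in((-.128,.103),(.128,.103)):
    p=mag+x*d+y*v[:2]; uu=proj(T,[*p,.056]); print("rail corner crop",(np.array(uu)-[235,175])*5)
```

```text
[(325, 381.5, 17), (345, 378.5, 17), (365, 375.0, 16), (385, 371.5, 17), (405, 368.0, 18), (425, 364.5, 17), (445, 360.5, 17)]
leg dir yaw 100.92795
notch [(np.float64(303.0), np.int64(343)), (np.float64(300.5), np.int64(349)), (np.float64(302.0), np.int64(355)), (np.float64(302.5), np.int64(361)), (np.float64(303.5), np.int64(367))] left edge 291
corner [0.45909372 0.02561584] slot_start [ 0.47899903 -0.07748013]
knob px (487.5, 352.5) 36.448692321777344
knob top view z.088 [ 0.4768683  -0.06943803  0.088     ] z.082 [ 0.47716019 -0.07013571  0.082     ]
scene [302.38848921 243.63309353]
tri (array([ 0.47697458, -0.07269721,  0.07715688]), np.float64(0.0022242132238665343))
radius mm 19.504350304890835
mag [0.53504258 0.03315043]
rail corner crop [556.56335087 388.59397077]
rail corner crop [ 95.42265741 471.63776845]
```

```bash
python3 -m crank '[{"xyz":[0,0,-2.5],"delta_rot":[0,0,0],"claw":1},{"xyz":[0,0,-2.5],"delta_rot":[0,0,0],"claw":1},{"xyz":[4,4.6,-2.5],"delta_rot":[0,0,-9],"claw":1},{"xyz":[8,9.2,-2.5],"delta_rot":[0,0,-18],"claw":1},{"xyz":[12,13.9,-2.5],"delta_rot":[0,0,-27],"claw":1},{"xyz":[16.5,19.1,-2.5],"delta_rot":[0,0,-37.6],"claw":1},{"xyz":[16.5,19.1,-2.5],"delta_rot":[0,0,-37.6],"claw":1},{"xyz":[16.5,19.1,-2.5],"delta_rot":[0,0,-37.6],"claw":1},{"xyz":[16.5,19.1,-2.5],"delta_rot":[0,0,-37.6],"claw":1},{"xyz":[16.5,19.1,-2.5],"delta_rot":[0,0,-37.6],"claw":1},{"xyz":[16.5,19.1,-2.5],"delta_rot":[0,0,-37.6],"claw":1},{"xyz":[16.5,19.1,-2.5],"delta_rot":[0,0,-37.6],"claw":1},{"xyz":[16.5,19.1,-2.5],"delta_rot":[0,0,-37.6],"claw":1},{"xyz":[16.5,19.1,-2.5],"delta_rot":[0,0,-37.6],"claw":1},{"xyz":[16.5,19.1,-2.5],"delta_rot":[0,0,-37.6],"claw":1},{"xyz":[16.5,19.1,-2.5],"delta_rot":[0,0,-37.6],"claw":1},{"xyz":[16.5,19.1,-2.5],"delta_rot":[0,0,-37.6],"claw":1}]'
python3 - <<'E'
from plant import r, optics
from h import *
import pickle
s=r.get_state(); W=optics.capture("wrist"); pickle.dump((s,W),open("w1.pkl","wb"))
print(s["tcp_pos"],s["eef_rot"],s["joints"],s["contact_force"],{k:W[k] for k in W if k!="img"})
cv2.imwrite("pics/w1.png",W["img"])
E
```

```text
time_s: 2.33
tcp_pos: [0.488, -0.1302, 0.3017]
eef_rot: [-180.0, -0.0, 11.0]
contact_force: [0.1, -0.1, -0.3]
gripper_width: 0.0003
gripper_force: 0.0
[ 0.48796145 -0.1302268   0.30167324] [-1.79990793e+02 -2.09039814e-02  1.09789752e+01] [ 7.36826421e+00  1.84767948e+00 -1.31970202e+01 -1.08795416e-02
 -7.49350179e+01  9.36135385e+01] [ 0.10621771 -0.08966189 -0.28548271] {'fovy': 65.70646984690485, 'cx': 278.7111057062079, 'cy': 209.02788604813608, 'hand_eye': array([[-5.98580469e-04,  9.67077328e-01,  2.54481991e-01,
         6.82333596e-02],
       [ 9.99999801e-01,  6.29649825e-04, -4.06304580e-05,
         1.44868578e-04],
       [-1.99527336e-04,  2.54481916e-01, -9.67077512e-01,
        -1.57474592e-01],
       [ 0.00000000e+00,  0.00000000e+00,  0.00000000e+00,
         1.00000000e+00]])}
```

View pics/w1.png

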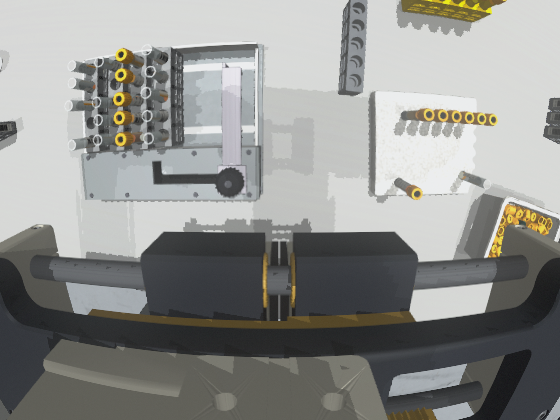

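The wrist view shows the knob at (230,181) and the slot corner near (157,180), with the magazine aligned to the tool. The shut fingers are at (265-293, 240-320).

```bash
cat >> h.py <<'E'
def wray(s,W,u,v):
    f=W["img"].shape[0]/2/np.tan(np.radians(W["fovy"]/2)); x,y=u-W["cx"],v-W["cy"]; r=np.hypot(x,y); t=r/f
    d=np.array([np.sin(t)*x/r,-np.sin(t)*y/r,-np.cos(t)]); H=W["hand_eye"]; A=R.from_euler("xyz",s["eef_rot"],degrees=True)
    return A.apply(H[:3,3])+s["tcp_pos"], A.apply(H[:3,:3]@d)
def wplane(s,W,u,v,z):
    o,d=wray(s,W,u,v); return o+d*(z-o[2])/d[2]
E
python3 - <<'E'
import pickle
from h import *
s,W=pickle.load(open("w1.pkl","rb")); img=W["img"]
g=img.max(2); m=((g<75)).astype(np.uint8)
k=cv2.morphologyEx(m[160:205,205:255],cv2.MORPH_OPEN,np.ones((11,11),np.uint8))
p=(np.argwhere(k)[:,::-1]+[205,160]).astype(np.float32); c,r=cv2.minEnclosingCircle(p); print("knob",c,r,p.mean(0),np.ptp(p,axis=0))
for z in(.088,.094):
    K=wplane(s,W,*p.mean(0),z); print(z,K)
print("rad",np.linalg.norm(wplane(s,W,c[0]+r,c[1],.09)-wplane(s,W,*c,.09)))
leg=[(u,np.mean(np.flatnonzero(m[170:192,u])+170)) for u in range(166,212,3)]
P=np.array([wplane(s,W,u,v,.056)[:2] for u,v in leg]); L=cv2.fitLine(P.astype(np.float32),2,0,.01,.01).ravel(); d=L[:2]*np.sign(L[1])
print("yaw",np.degrees(np.arctan2(d[1],d[0])))
nt=[(np.mean(np.flatnonzero(m[v,145:170])+145),v) for v in range(164,174)]; print(nt[::3])
N=np.mean([wplane(s,W,u,v,.056)[:2] for u,v in nt],0); q=L[2:]; C=q+d*((N-q)@d); v=np.array([-d[1],d[0]])
print("corner",C,"start",C-.105*d, "knob run",(K[:2]-C)@d+.105,"off",(K[:2]-C)@v)
T=np.array(s["tcp_pos"])[:2]; print("tcp rel corner, mag axes",(T-C)@d,(T-C)@v)
E
```

```text
<stdin>:6: RuntimeWarning: Mean of empty slice.
  ret = um.true_divide(
Traceback (most recent call last):
ValueError: zero-size array to reduction operation maximum which has no identity
```

```bash
cat > m.py <<'E'
import pickle,sys
from h import *
def measure(s,W,slot=True):
    m=(W["img"].max(2)<85).astype(np.uint8)
    k=cv2.morphologyEx(m[160:205,205:255],cv2.MORPH_CLOSE,np.ones((5,5),np.uint8))
    k=cv2.morphologyEx(k,cv2.MORPH_OPEN,cv2.getStructuringElement(2,(15,15)))
    p=(np.argwhere(k)[:,::-1]+[205,160]).astype(np.float32); c,r=cv2.minEnclosingCircle(p); print("knob",c,r,p.mean(0),np.ptp(p,axis=0))
    K=wplane(s,W,*p.mean(0),.088); print(K,wplane(s,W,*p.mean(0),.094))
    print("rad",np.linalg.norm(wplane(s,W,c[0]+r,c[1],.09)-wplane(s,W,*c,.09)))
    leg=[(u,np.mean(np.flatnonzero(m[170:192,u])+170)) for u in range(166,212,3)]; print(leg[::5])
    P=np.array([wplane(s,W,u,v,.056)[:2] for u,v in leg]); L=cv2.fitLine(P.astype(np.float32),2,0,.01,.01).ravel(); d=L[:2]*np.sign(L[1])
    print("yaw",np.degrees(np.arctan2(d[1],d[0])))
    nt=[(np.mean(np.flatnonzero(m[v,145:170])+145),v) for v in range(164,174)]; print(nt[::3])
    N=np.mean([wplane(s,W,u,v,.056)[:2] for u,v in nt],0); q=L[2:]; C=q+d*((N-q)@d); v=np.array([-d[1],d[0]])
    print("corner",C,"start",C-.105*d, "knob run",(K[:2]-C)@d+.105,"off",(K[:2]-C)@v)
    T=np.array(s["tcp_pos"])[:2]; print("tcp rel corner, mag axes",(T-C)@d,(T-C)@v)
s,W=pickle.load(open("w1.pkl","rb")); measure(s,W)
E
python3 m.py
```

```text
m.py:7: RuntimeWarning: Mean of empty slice.
  p=(np.argwhere(k)[:,::-1]+[205,160]).astype(np.float32); c,r=cv2.minEnclosingCircle(p); print("knob",c,r,p.mean(0),np.ptp(p,axis=0))
  ret = um.true_divide(
Traceback (most recent call last):
  File "m.py", line 17, in <module>
    s,W=pickle.load(open("w1.pkl","rb")); measure(s,W)
                                          ~~~~~~~^^^^^
  File "m.py", line 7, in measure
    p=(np.argwhere(k)[:,::-1]+[205,160]).astype(np.float32); c,r=cv2.minEnclosingCircle(p); print("knob",c,r,p.mean(0),np.ptp(p,axis=0))
                                                                                                                       ~~~~~~^^^^^^^^^^
ValueError: zero-size array to reduction operation maximum which has no identity
```

Run:
```python
import pickle
s,W=pickle.load(open("w1.pkl","rb")); g=W["img"].max(2)
for v in range(164,200,3): print(v,*g[v,208:252:2])
print(g[170:192:2,185])
```

```text
164 186 186 187 187 187 187 171 155 193 193 188 200 201 200 177 177 160 163 162 161 162 162
167 184 185 185 186 186 210 222 219 217 182 185 96 193 160 192 195 193 194 195 146 162 162
170 185 185 185 185 186 210 221 85 70 68 68 66 72 64 67 88 193 194 196 149 161 162
173 161 160 159 157 157 143 68 68 69 71 71 73 68 68 69 65 65 159 194 140 161 162
176 65 64 65 63 71 68 72 76 75 72 72 73 73 73 70 68 65 74 177 144 161 161
179 70 71 70 71 68 70 76 76 75 72 71 71 72 72 75 68 68 68 188 149 163 160
182 70 71 71 68 68 74 75 75 82 112 112 106 71 72 71 71 66 64 159 158 175 175
185 198 199 198 198 86 73 75 76 91 110 110 108 70 71 73 70 67 65 162 142 175 175
188 198 197 197 197 121 69 75 74 74 75 74 69 71 71 70 69 67 126 208 152 173 174
191 197 198 197 197 198 89 67 74 74 75 70 69 68 70 66 68 98 203 213 158 165 169
194 196 197 196 198 198 197 150 94 70 70 66 66 66 69 86 134 174 153 136 150 115 117
197 196 195 195 196 195 194 195 190 160 165 136 126 135 153 196 196 196 197 172 173 153 143
[184 184 103  64  64  68  70 166 183 196 194]
```

```bash
sed -i 's/<85/<120/' m.py; python3 m.py
```

```text
knob (228.50852966308594, 181.96694946289062) 15.041182518005371 [228.91843 181.83534] [29. 30.]
[ 0.4803416  -0.07269444  0.088     ] [ 0.48154719 -0.07341727  0.094     ]
rad 0.01761613124003768
[(166, np.float64(179.0)), (181, np.float64(178.5)), (196, np.float64(178.5)), (211, np.float64(178.5))]
yaw 100.337746
[(np.float64(156.0), 164), (np.float64(156.5), 167), (np.float64(157.0), 170), (np.float64(157.0), 173)]
corner [0.46087665 0.02707517] start [ 0.47971895 -0.07622035] knob run 0.0033569488688961757 off -0.001245272933838571
tcp rel corner, mag axes -0.15960886793636989 0.001582787221992881
```

```bash
python3 -m crank '[{"xyz":[0.05,0,2],"delta_rot":[0,0,0.4],"claw":1},{"xyz":[0.05,0,4],"delta_rot":[0,0,0.4],"claw":1},{"xyz":[0.05,0,5.5],"delta_rot":[0,0,0.4],"claw":1},{"xyz":[0.05,0,6.7],"delta_rot":[0,0,0.4],"claw":1},{"xyz":[0.05,0,7.4],"delta_rot":[0,0,0.4],"claw":1},{"xyz":[0.05,0,7.69],"delta_rot":[0,0,0.4],"claw":1},{"xyz":[0.05,0,7.69],"delta_rot":[0,0,0.4],"claw":1},{"xyz":[0.05,0,7.69],"delta_rot":[0,0,0.4],"claw":1}]'
python3 - <<'E'
from plant import r, optics
from h import *
import pickle
s=r.get_state(); W=optics.capture("wrist"); S=optics.capture("scene"); pickle.dump((s,W,S),open("w2.pkl","wb"))
print(s["tcp_pos"],s["eef_rot"],s["contact_force"])
b=cv2.resize(S["img"][150:275,210:375],None,fx=4,fy=4,interpolation=cv2.INTER_CUBIC)[:420,:560]
cv2.imwrite("pics/w2.png",np.vstack([W["img"][:300,:560],cv2.resize(S["img"][165:275,190:390],(540,297)).copy() if 0 else cv2.copyMakeBorder(cv2.resize(S["img"][165:275,190:390],(540,297)),0,0,0,20,0)]))
E
```

```text
time_s: 3.38
tcp_pos: [0.4904, -0.1306, 0.072]
eef_rot: [180.0, -0.1, 10.6]
contact_force: [0.9, 0.5, 1.3]
gripper_width: 0.0001
gripper_force: 0.0
[ 0.49044428 -0.13056235  0.07197016] [ 1.79982689e+02 -1.12406940e-01  1.05560812e+01] [0.91981788 0.50014901 1.30231533]
```

View pics/w2.png

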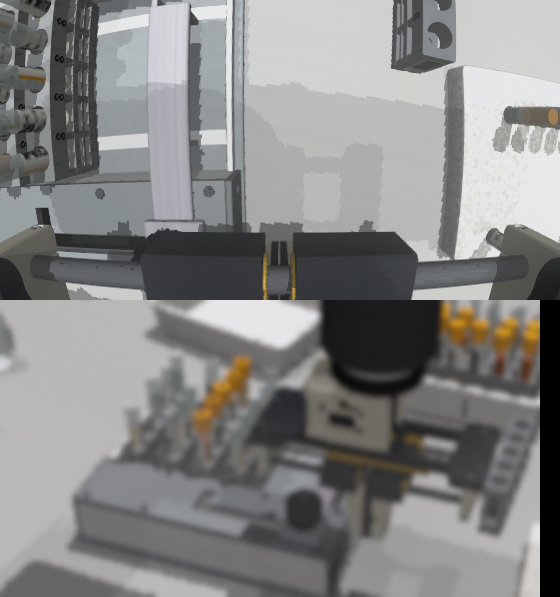

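The knob is just out of the wrist view's bottom edge. In the scene inset the fingertips stand right of the knob at (305,510), free of everything. I'm advancing to find contact.

```bash
python3 -m crank '[{"xyz":[0,-0.2,0],"delta_rot":[0,0,0],"claw":1},{"xyz":[0,-0.4,0],"delta_rot":[0,0,0],"claw":1},{"xyz":[0,-0.6,0],"delta_rot":[0,0,0],"claw":1},{"xyz":[0,-0.7,0],"delta_rot":[0,0,0],"claw":1},{"xyz":[0,-0.8,0],"delta_rot":[0,0,0],"claw":1},{"xyz":[0,-0.8,0],"delta_rot":[0,0,0],"claw":1}]'
python3 -m crank '[{"xyz":[0,-0.07,0],"delta_rot":[0,0,0],"claw":1},{"xyz":[0,-0.14,0],"delta_rot":[0,0,0],"claw":1},{"xyz":[0,-0.2,0],"delta_rot":[0,0,0],"claw":1},{"xyz":[0,-0.27,0],"delta_rot":[0,0,0],"claw":1},{"xyz":[0,-0.34,0],"delta_rot":[0,0,0],"claw":1}]'
python3 -m crank '[{"xyz":[0,-0.07,0],"delta_rot":[0,0,0],"claw":1},{"xyz":[0,-0.14,0],"delta_rot":[0,0,0],"claw":1},{"xyz":[0,-0.2,0],"delta_rot":[0,0,0],"claw":1},{"xyz":[0,-0.27,0],"delta_rot":[0,0,0],"claw":1},{"xyz":[0,-0.34,0],"delta_rot":[0,0,0],"claw":1}]'
```

```text
time_s: 4.22
tcp_pos: [0.4852, -0.1072, 0.0709]
eef_rot: [180.0, 0.0, 10.5]
contact_force: [-0.2, -0.1, -0.2]
gripper_width: 0.0005
gripper_force: 0.0
time_s: 4.85
tcp_pos: [0.4833, -0.0973, 0.0708]
eef_rot: [180.0, 0.0, 10.5]
contact_force: [0.7, -2.1, -0.3]
gripper_width: 0.0003
gripper_force: 0.8
time_s: 5.48
tcp_pos: [0.4814, -0.0872, 0.0709]
eef_rot: [180.0, 0.0, 10.5]
contact_force: [-0.1, -2.1, 0.5]
gripper_width: 0.0006
gripper_force: 0.8
```

```bash
python3 -m crank '[{"xyz":[0,-0.1,0],"delta_rot":[0,0,0],"claw":1},{"xyz":[0,-0.2,0],"delta_rot":[0,0,0],"claw":1},{"xyz":[0,-0.3,0],"delta_rot":[0,0,0],"claw":1},{"xyz":[0,-0.4,0],"delta_rot":[0,0,0],"claw":1},{"xyz":[0,-0.5,0],"delta_rot":[0,0,0],"claw":1},{"xyz":[0,-0.6,0],"delta_rot":[0,0,0],"claw":1},{"xyz":[0,-0.7,0],"delta_rot":[0,0,0],"claw":1},{"xyz":[0,-0.8,0],"delta_rot":[0,0,0],"claw":1},{"xyz":[0,-0.9,0],"delta_rot":[0,0,0],"claw":1},{"xyz":[0,-1.0,0],"delta_rot":[0,0,0],"claw":1}]'
python3 -m crank '[{"xyz":[0,-0.1,0],"delta_rot":[0,0,0],"claw":1},{"xyz":[0,-0.2,0],"delta_rot":[0,0,0],"claw":1},{"xyz":[0,-0.3,0],"delta_rot":[0,0,0],"claw":1},{"xyz":[0,-0.4,0],"delta_rot":[0,0,0],"claw":1},{"xyz":[0,-0.5,0],"delta_rot":[0,0,0],"claw":1},{"xyz":[0,-0.6,0],"delta_rot":[0,0,0],"claw":1},{"xyz":[0,-0.7,0],"delta_rot":[0,0,0],"claw":1},{"xyz":[0,-0.8,0],"delta_rot":[0,0,0],"claw":1},{"xyz":[0,-0.9,0],"delta_rot":[0,0,0],"claw":1},{"xyz":[0,-1.0,0],"delta_rot":[0,0,0],"claw":1}]'
python3 - <<'E'
from plant import r, optics
from h import *
import pickle
s=r.get_state(); T=optics.capture("top"); S=optics.capture("scene"); pickle.dump((s,T,S),open("w3.pkl","wb"))
print(s["tcp_pos"],s["contact_force"])
cv2.imwrite("pics/w3.png",np.hstack([cv2.resize(T["img"][175:280,245:345],(400,420)),cv2.resize(S["img"][170:275,210:310],(400,420))]))
E
```

```text
time_s: 6.72
tcp_pos: [0.4759, -0.0576, 0.0709]
eef_rot: [180.0, 0.0, 10.5]
contact_force: [-0.2, -1.7, 0.2]
gripper_width: 0.0005
gripper_force: 0.8
time_s: 7.98
tcp_pos: [0.4704, -0.0282, 0.0708]
eef_rot: [180.0, 0.0, 10.5]
contact_force: [-0.4, -3.6, -0.4]
gripper_width: 0.0004
gripper_force: 1.5
[ 0.47037019 -0.02820825  0.0708439 ] [-0.38031779 -3.59815803 -0.42283771]
```

View pics/w3.png

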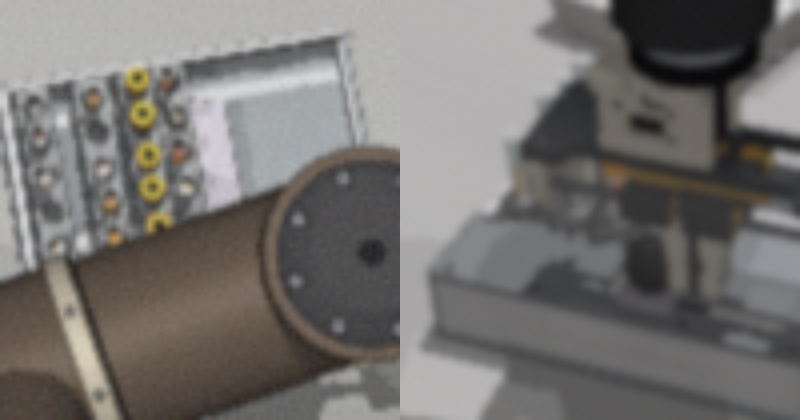

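The keeper has reached the first rack and the racks are closing (force 3.6 N). The finger sits squarely behind the knob. I continue, slower near the stop.

```bash
python3 -m crank '[{"xyz":[0,-0.1,0],"delta_rot":[0,0,0],"claw":1},{"xyz":[0,-0.2,0],"delta_rot":[0,0,0],"claw":1},{"xyz":[0,-0.3,0],"delta_rot":[0,0,0],"claw":1},{"xyz":[0,-0.4,0],"delta_rot":[0,0,0],"claw":1},{"xyz":[0,-0.5,0],"delta_rot":[0,0,0],"claw":1},{"xyz":[0,-0.6,0],"delta_rot":[0,0,0],"claw":1},{"xyz":[0,-0.67,0],"delta_rot":[0,0,0],"claw":1}]'
python3 -m crank '[{"xyz":[0,-0.05,0],"delta_rot":[0,0,0],"claw":1},{"xyz":[0,-0.1,0],"delta_rot":[0,0,0],"claw":1}]'
python3 -c "
from plant import r; s=r.get_state(); print(s['tcp_pos'],s['contact_force'])"
```

```text
time_s: 8.95
tcp_pos: [0.4667, -0.0084, 0.0708]
eef_rot: [180.0, 0.0, 10.5]
contact_force: [-1.9, -4.2, 0.5]
gripper_width: 0.0005
gripper_force: 2.0
time_s: 9.2
tcp_pos: [0.4662, -0.0055, 0.0708]
eef_rot: [180.0, 0.0, 10.5]
contact_force: [-0.9, -4.3, 0.8]
gripper_width: 0.0004
gripper_force: 2.0
[ 0.46616283 -0.00554708  0.07083997] [-0.85133645 -4.26936375  0.79857126]
```

```bash
for i in 1; do python3 -m crank '[{"xyz":[0,-0.04,0],"delta_rot":[0,0,0],"claw":1},{"xyz":[0,-0.08,0],"delta_rot":[0,0,0],"claw":1}]'; done
python3 -m crank '[{"xyz":[0,-0.03,0],"delta_rot":[0,0,0],"claw":1},{"xyz":[0,-0.06,0],"delta_rot":[0,0,0],"claw":1}]'
```

```text
time_s: 9.45
tcp_pos: [0.4657, -0.0033, 0.0708]
eef_rot: [180.0, 0.0, 10.5]
contact_force: [-0.6, -6.9, 1.6]
gripper_width: 0.0004
gripper_force: 3.4
time_s: 9.7
tcp_pos: [0.4654, -0.0024, 0.071]
eef_rot: [179.9, 0.0, 10.5]
contact_force: [1.3, -14.9, 1.4]
gripper_width: 0.0004
gripper_force: 7.1
```

Force is rising against the hard stop (14.9 N) at the expected place, so the knob is at the corner. I back off, go round at the same height to the knob's +y side, and check.

```bash
python3 -m crank '[{"xyz":[0,0.15,0],"delta_rot":[0,0,0],"claw":1},{"xyz":[0,0.5,0],"delta_rot":[0,0,0],"claw":1},{"xyz":[0,0.5,0],"delta_rot":[0,0,0],"claw":1},{"xyz":[-0.7,0.5,0],"delta_rot":[0,0,0],"claw":1},{"xyz":[-1.4,0.5,0],"delta_rot":[0,0,0],"claw":1},{"xyz":[-1.4,0.5,0],"delta_rot":[0,0,0],"claw":1},{"xyz":[-1.4,0,0],"delta_rot":[0,0,0],"claw":1},{"xyz":[-1.4,-0.5,0],"delta_rot":[0,0,0],"claw":1},{"xyz":[-1.4,-0.96,0],"delta_rot":[0,0,0],"claw":1},{"xyz":[-1.4,-0.96,0],"delta_rot":[0,0,0],"claw":1},{"xyz":[-1.4,-0.96,0],"delta_rot":[0,0,0],"claw":1}]'
python3 - <<'E'
from plant import r, optics
from h import *
import pickle
s=r.get_state(); W=optics.capture("wrist"); S=optics.capture("scene"); pickle.dump((s,W,S),open("w4.pkl","wb"))
print(s["tcp_pos"],s["contact_force"])
cv2.imwrite("pics/w4.png",np.hstack([W["img"][:,60:460],cv2.resize(S["img"][170:275,210:310],(400,420))]))
E
```

```text
time_s: 11.08
tcp_pos: [0.4191, 0.0193, 0.0708]
eef_rot: [180.0, 0.0, 10.5]
contact_force: [0.8, 0.0, -0.4]
gripper_width: 0.0002
gripper_force: 0.0
[0.41911241 0.01926804 0.07082532] [ 0.82764989  0.00649824 -0.40126654]
```

View pics/w4.png

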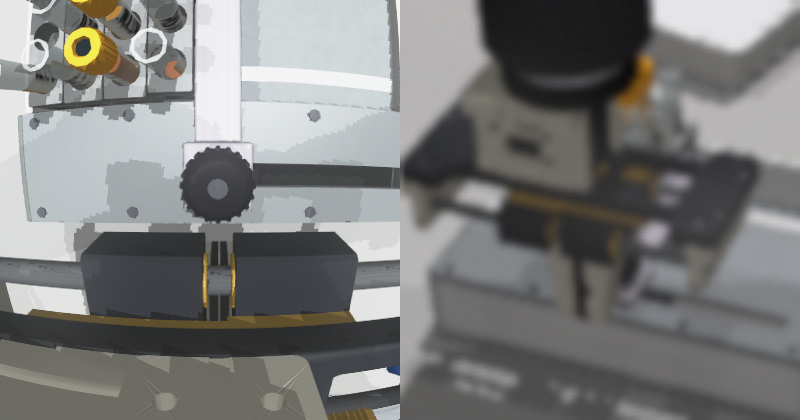

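The wrist view shows the knob at (217,187), centred ahead of the shut fingers (219,270). The slot's free leg is to its right and the racks are closed up at the left. Now I push sideways.

```bash
python3 -m crank '[{"xyz":[0.2,0,0],"delta_rot":[0,0,0],"claw":1},{"xyz":[0.35,0,0],"delta_rot":[0,0,0],"claw":1},{"xyz":[0.45,0,0],"delta_rot":[0,0,0],"claw":1},{"xyz":[0.5,0,0],"delta_rot":[0,0,0],"claw":1},{"xyz":[0.55,0,0],"delta_rot":[0,0,0],"claw":1},{"xyz":[0.6,0,0],"delta_rot":[0,0,0],"claw":1},{"xyz":[0.65,0,0],"delta_rot":[0,0,0],"claw":1}]'
python3 -m crank '[{"xyz":[0.05,0,0],"delta_rot":[0,0,0],"claw":1},{"xyz":[0.1,0,0],"delta_rot":[0,0,0],"claw":1}]'
```

```text
time_s: 12.05
tcp_pos: [0.4377, 0.0226, 0.0707]
eef_rot: [180.0, 0.0, 10.5]
contact_force: [-2.5, -0.2, 0.8]
gripper_width: 0.0007
gripper_force: 1.3
time_s: 12.3
tcp_pos: [0.4409, 0.0232, 0.0707]
eef_rot: [180.0, 0.0, 10.5]
contact_force: [-1.8, 0.4, -0.0]
gripper_width: 0.0002
gripper_force: 1.3
```

```bash
python3 -m crank '[{"xyz":[0.05,0,0],"delta_rot":[0,0,0],"claw":1},{"xyz":[0.1,0,0],"delta_rot":[0,0,0],"claw":1},{"xyz":[0.15,0,0],"delta_rot":[0,0,0],"claw":1},{"xyz":[0.2,0,0],"delta_rot":[0,0,0],"claw":1},{"xyz":[0.25,0,0],"delta_rot":[0,0,0],"claw":1}]'
python3 -m crank '[{"xyz":[0.05,0,0],"delta_rot":[0,0,0],"claw":1},{"xyz":[0.1,0,0],"delta_rot":[0,0,0],"claw":1}]'
```

```text
time_s: 12.92
tcp_pos: [0.4485, 0.0247, 0.0708]
eef_rot: [180.0, 0.0, 10.5]
contact_force: [-2.7, -0.7, -0.7]
gripper_width: 0.0007
gripper_force: 1.3
time_s: 13.18
tcp_pos: [0.4515, 0.0252, 0.0708]
eef_rot: [180.0, 0.0, 10.5]
contact_force: [-1.7, -1.8, -1.1]
gripper_width: 0.0008
gripper_force: 1.3
```

```bash
python3 -m crank '[{"xyz":[0.04,0,0],"delta_rot":[0,0,0],"claw":1},{"xyz":[0.08,0,0],"delta_rot":[0,0,0],"claw":1}]'
python3 -m crank '[{"xyz":[0.03,0,0],"delta_rot":[0,0,0],"claw":1},{"xyz":[0.06,0,0],"delta_rot":[0,0,0],"claw":1}]'
```

```text
time_s: 13.42
tcp_pos: [0.4531, 0.0254, 0.0707]
eef_rot: [180.0, 0.1, 10.5]
contact_force: [-6.5, -0.8, 2.1]
gripper_width: 0.0002
gripper_force: 3.3
time_s: 13.68
tcp_pos: [0.4537, 0.0252, 0.0706]
eef_rot: [180.0, 0.2, 10.5]
contact_force: [-10.3, -0.8, 7.4]
gripper_width: 0.0004
gripper_force: 5.5
```

```bash
python3 -m crank '[{"xyz":[0.03,0,0],"delta_rot":[0,0,0],"claw":1},{"xyz":[0.03,0,0],"delta_rot":[0,0,0],"claw":1}]'
python3 -m crank '[{"xyz":[-0.15,0,0],"delta_rot":[0,0,0],"claw":1},{"xyz":[-0.9,0,0],"delta_rot":[0,0,0],"claw":1},{"xyz":[-0.9,0,0],"delta_rot":[0,0,0],"claw":1},{"xyz":[-0.9,0,-1.5],"delta_rot":[0,0,0],"claw":1},{"xyz":[-0.9,0,-3],"delta_rot":[0,0,0],"claw":1},{"xyz":[-0.9,0,-4.5],"delta_rot":[0,0,0],"claw":1},{"xyz":[-0.9,0,-6],"delta_rot":[0,0,0],"claw":1},{"xyz":[-0.9,0,-6],"delta_rot":[0,0,0],"claw":1},{"xyz":[-0.9,0,-6],"delta_rot":[0,0,0],"claw":1}]'
python3 - <<'E'
from plant import r, optics
from h import *
import pickle
s=r.get_state(); W=optics.capture("wrist"); S=optics.capture("scene"); pickle.dump((s,W,S),open("w5.pkl","wb"))
print(s["tcp_pos"],s["contact_force"])
cv2.imwrite("pics/w5.png",np.hstack([cv2.resize(W["img"][:230,120:420],(500,383)),cv2.resize(S["img"][170:275,210:290],(292,383))]))
E
```

```text
time_s: 13.92
tcp_pos: [0.4539, 0.0251, 0.0705]
eef_rot: [180.0, 0.3, 10.5]
contact_force: [-12.5, -0.9, 8.7]
gripper_width: 0.0006
gripper_force: 6.2
time_s: 15.05
tcp_pos: [0.4305, 0.0216, 0.251]
eef_rot: [-180.0, -0.1, 10.5]
contact_force: [0.6, 0.2, -0.4]
gripper_width: 0.0002
gripper_force: 0.0
[0.43047112 0.02156336 0.25098448] [ 0.59510151  0.16220252 -0.40750047]
```

View pics/w5.png

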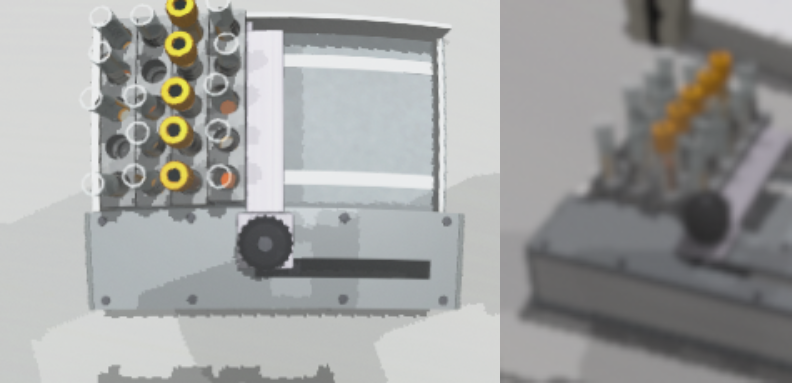

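The wrist view shows the knob at (265,243), off the slot line at row 269 and into the notch. The racks are closed up and upright. I'll check the lock depth numerically.

Run:
```python
import pickle
from h import *
s,W,S=pickle.load(open("w5.pkl","rb"))
px=lambda x,y:(120+x*300/500,y*230/383)
d=np.array([np.cos(np.radians(100.5)),np.sin(np.radians(100.5))]); v=np.array([-d[1],d[0]])
hub=wplane(s,W,*px(265,243),.094)[:2]
sl=[wplane(s,W,*px(x,269.5),.056)[:2] for x in(320,420)]; r1=wplane(s,W,*px(463,310),.056)[:2]
print("hub",hub,"lock depth",[(q-hub)@v for q in sl])
C=np.array([.460,.0265]); print("rel corner est (x,y)",(hub-C)@d,(hub-C)@v)
```

```text
hub [0.47826715 0.03004498] lock depth [np.float64(0.019567990640954727), np.float64(0.018311006051741352)]
rel corner est (x,y) 0.00015669690034182714 -0.01860728500883104
```

The lock depth measures about 18-19 mm at the corner's x, so the knob is fully home.

```bash
python3 -c "
from plant import job; print(job.close_job())"
```

```text
the job is handed in; nothing more can be done
None
```

The job is handed in: the racks are closed up against the end stop, the knob measures fully home in the locking notch (about 18–19 mm in), and the hand is clear, at about 15 s of the 42 s allowed.

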